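# Make up the gel casting kit and the staining kit

### The job

Make up two practical-class kits from the stock on the bench. Casting kit, in the blue tray: the red-lidded jar stands in the black-floored bay and the orange comb, on its teeth, in the plain bay. Staining kit, in the green tray: the amber bottle stands in the black-floored bay, and the large white jug in the plain bay with the small yellow jug nested upright in it, its handle about a quarter turn round (either way) from the white one's; everything ends upright on the floor of its bay, and the pale blue bottle and black-lidded jar stay where they are.

Things in the scene. Friction and masses are not known exactly. Their poses are not given: they have to be found in the camera images.
- tray_blue: blue plastic kit tray fixed to the bench, 104 x 204 mm (its x, y), walls 4 mm thick rising to 18 mm above the bench, floor 4 mm thick; a wall across its middle makes two bays, each 96 x 96 mm inside. The bay with the black floor is centred at y = +50 mm, the plain blue bay at y = -50 mm. Origin: centre of the underside, on the bench; z up
- tray_green: green plastic kit tray fixed to the bench, 104 x 204 mm (its x, y), walls 4 mm thick rising to 18 mm above the bench, floor 4 mm thick; a wall across its middle makes two bays, each 96 x 96 mm inside. The bay with the black floor is centred at y = +50 mm, the plain green bay at y = -50 mm. Origin: centre of the underside, on the bench; z up
- comb_mid (a point): orange gel comb standing on its teeth: 76 mm long (its x), 14 mm wide (its y), 36 mm tall; the solid back bar is the upper 16 mm, with teeth and two end feet below. The point is at its centre, 18 mm above its foot; z up
- jar_red_mid (a point): white plastic jar, body and red lid 60 mm in diameter, 80 mm tall. The point is on its axis, half-way up (40 mm above its foot); z up
- bottle_amber_mid (a point): amber glass bottle, 48 mm diameter up to 66 mm, then a shoulder and a narrow neck with a white cap 28 mm wide; 100 mm tall, paper label. The point is on its axis, half-way up (50 mm above its foot); z up along the bottle
- jug_large_mid (a point): large white handled jug, open on top: 64 mm outside diameter at the rim, 61 mm at the foot, 50 mm tall, wall 3 mm, inner floor 4 mm above the foot and 55 mm wide. Loop handle on its +y side, reaching 54 mm from the axis, between 20 and 47 mm above the foot. The point is on its axis, half-way up (25 mm above the foot); z up
- jug_small_mid (a point): small yellow handled jug, open on top, taller and slimmer than the white one: 43 mm outside diameter at the rim, 40 mm at the foot, 90 mm tall. Loop handle on its +y side, reaching 44 mm from the axis, between 56 and 86 mm above the foot (so above the white jug's rim when nested; 44 mm of it then stands out of the white jug). The point is on its axis, half-way up (45 mm above the foot); z up
- bottle_clear_mid (a point): bystander, to be left alone: pale blue bottle, 48 mm diameter up to 66 mm, then a shoulder and a narrow neck with a white cap 28 mm wide; 100 mm tall, paper label. The point is on its axis, half-way up (50 mm above its foot); z up along the bottle
- jar_black_mid (a point): bystander, to be left alone: white plastic jar, body and black lid 60 mm in diameter, 80 mm tall. The point is on its axis, half-way up (40 mm above its foot); z up
Mind the look-alikes: they are no part of the job. Leave any turquoise look-alike of the part that bears jug_large_mid alone.

How it is judged:
By the outcome, as a careful person would: the job done as asked, in the order asked, and still so for the second after the job is handed in, with the robot touching nothing.
It also fails if it takes over 136 s, if anything falls off the work surface, if the arm or the gripper's body presses on something with over 40 N, if the wrist force passes 120 N, or if a joint passes its speed limit or range.

### The arm

A 7-joint arm with a two-finger parallel gripper is mounted at the origin on the work surface. World frame = base frame: x ahead of the robot, y to its left, z up, the work surface at z = 0. Lengths are in m, angles in degrees, forces in N, time in s.
With the tool pointing down it reaches from about 0.425 to 0.875 m from the base axis. Payload 4.7 kg.
Tool frame: the origin (TCP) lies at the very end of the fingers, on their centre line; the grasp point (between the pads) lies 19 mm behind it; y points along the fingers, z is the direction in which the jaws open and shut, and the axes are right-handed (so a half turn about y gives the same grasp; the last joint's range is limited). The gripper opens to 87 mm and grips with 3 to 60 N. Pads are 19 mm wide; open, the fingers measure 117 mm over their backs; the gripper's body (75 mm by 190 mm) begins 51 mm behind the grasp point.
Start: joints at [74.376, 18.392, -4.016, 83.108, 1.295, 78.541, -3.26], TCP at [0.184, -0.623, 0.223] pointing down, gripper open.
Joint ranges: [-163.93, 163.93], [-17.29, 119.83], [-79.2, 71.16], [3.27, 140.29], [-89.18, 269.18], [5.43, 117.66], [-154.24, 154.24]. Speed limits (degrees/s): [147.25, 147.25, 180, 180, 180, 180, 180].

### API

Orientations are given as [roll, pitch, yaw] about the fixed x, y, z axes, in that order (R = Rz(yaw) Ry(pitch) Rx(roll)).
In Python, from cell import env gives the robot as it stands.
- The arm moves only by the shell command python3 -m pendant 'ROWS' [FORCE]. ROWS is JSON, one flat list of numbers, 7 for each row, row after row: the shift along the world's x, y, z in units of 40 mm (1.0 is 40 mm), then the turn, a rotation vector about the world's x, y, z in units of 10 degrees (1.0 is 10 degrees), then the finger opening in mm, from 0 to 87. In form: [x, y, z, wx, wy, wz, jaw, x, y, z, wx, wy, wz, jaw, ...]. A call has 1 to 10 rows; each row shifts and turns the commanded pose from where the row before left it; what a row does not reach is not made up. A row lasts 1/8 s, in which the tool goes at most 62.5 mm and 10.7 degrees, less where a joint would pass 70% of its speed; a pose out of reach is approached as far as the arm can. A call is refused whole if a number of a shift passes 1 or a number of a turn 1, either way. A call with a gripper value outside its range is refused whole. The fingers move at their own pace and stop on an object; FORCE is the grip in N (left out, the last holds). Time passes only in rows, so rows that do not move let the fingers close. It gives the time, the measured TCP pose, the force and the opening at its end, in the units of the state.
- env.get_obs(): the state, without advancing time (a new reading comes with each control period).
- env.read_camera(name): name is "scene" or "side" or "wrist"; returns a dict with "image" (400x640x3 uint8, red, green, blue), "fx", "fy", "cx", "cy" (pixels), "cam_to_world" (4x4, takes a point from camera to world coordinates). Camera axes: x right, y up, looking along -z (the intrinsics and any distortion apply to the point x, -y, -z); pixel columns grow to the right and rows downward; lengths in m; the calibration is good to about 2 mm. A picture is of the moment at which its call begins. There is no depth.
- env.sign_off(): hands the job in, once; it reports no verdict.
The state is a dict: "time_s": time; "qpos": joint angles; "joint_velocities": joint speeds; "effort": joint torques, N m; "tool_pos": TCP position; "tool_rot": TCP orientation; "force": force on the tool from outside, world axes, zero at the start; "wrist_torque": the same for the moment, N m; "grip_width": finger opening in m.
Only numpy, scipy, OpenCV 4.12 (cv2) and the standard library are available. Lean on these libraries where they do the work, as an engineer would, in place of code of your own. Each camera call takes 0.05 s, during which the arm holds its last target.

## Working session

There is one attempt and no reset: what is moved stays moved. The work goes in short steps, Python scripts to look and compute and a shell command to move; the robot and the scene stay as the last step left them, time stands still between calls to the robot, and variables do not carry over. Pictures are saved under pics/ and viewed, and the job is handed in when it is done.

```bash
ls; mkdir -p pics
python3 - <<'E'
from cell import env
import cv2
o=env.get_obs()
for k in o: print(k,o[k])
for n in ["scene","side","wrist"]:
    c=env.read_camera(n)
    cv2.imwrite(f"pics/{n}0.png",c["image"][:,:,::-1])
    print(n,{k:c[k] for k in c if k!="image"})
E
```

```text
pics
time_s 0.0
qpos [74.37636275 18.43867722 -4.01522474 83.17561884  1.29662075 78.54251065
 -3.25891282]
joint_velocities [-0.1039529  -0.00784145  0.04113153  0.00975291 -0.04037091  0.00698307
 -0.05828983]
effort [-7.59193881e-04 -4.91289139e+01 -4.04056907e-01 -3.12527740e+01
 -6.39858632e-02  4.37482435e-02  1.63453824e-04]
tool_pos [ 0.18364054 -0.62292419  0.22145956]
tool_rot [-9.01114705e+01 -7.58436515e-03 -1.63565470e+02]
force [-0.06797068  0.56310093  0.78228521]
wrist_torque [-0.00257842 -0.04942329 -0.00151692]
grip_width 0.08680388307637381
scene {'fx': 475.3802145919045, 'fy': 475.3802145919045, 'cx': 329.0506717128008, 'cy': 194.00249331435685, 'cam_to_world': array([[-0.0288329 , -0.76267808,  0.64613529,  1.30557928],
       [ 0.99958049, -0.0237704 ,  0.01654706,  0.00917286],
       [ 0.00273882,  0.64634133,  0.7630435 ,  0.98689103],
       [ 0.        ,  0.        ,  0.        ,  1.        ]])}
side {'fx': 361.9478037311912, 'fy': 361.9478037311912, 'cx': 318.570041142887, 'cy': 196.6693398913746, 'cam_to_world': array([[ 0.96469113,  0.15094205, -0.21584144,  0.31330565],
       [-0.26314047,  0.58756002, -0.76519953, -0.70664072],
       [ 0.01131901,  0.79497781,  0.6065329 ,  0.61880114],
       [ 0.        ,  0.        ,  0.        ,  1.        ]])}
wrist {'fx': 291.4695893567613, 'fy': 291.4695893567613, 'cx': 324.36480405917195, 'cy': 196.0726297687894, 'cam_to_world': array([[ 0.28383117,  0.92365091,  0.25750508,  0.25422838],
       [-0.95887286,  0.27386552,  0.07456892, -0.60248885],
       [-0.00164611, -0.26807962,  0.96339535,  0.38376342],
       [ 0.        ,  0.        ,  0.        ,  1.        ]])}
```

View pics/scene0.png

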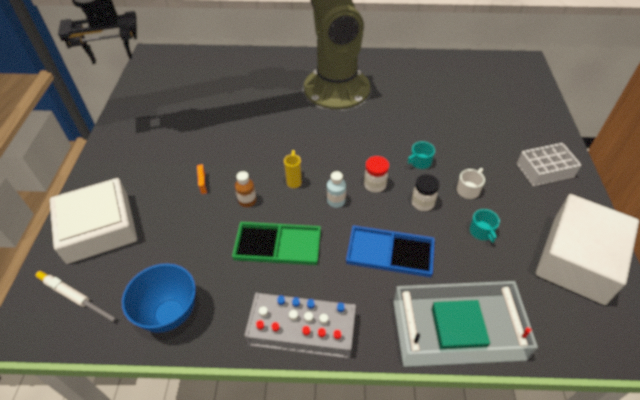

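View pics/side0.png

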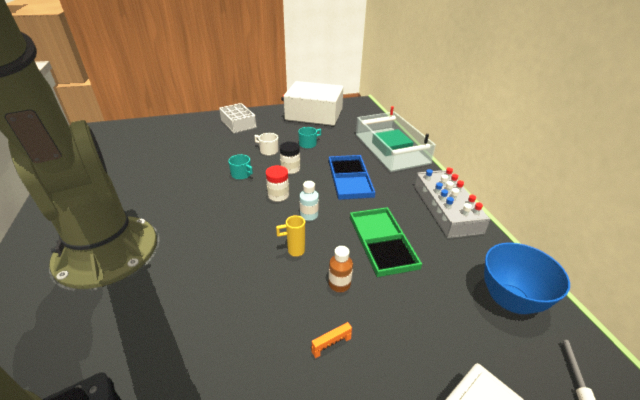

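View pics/wrist0.png

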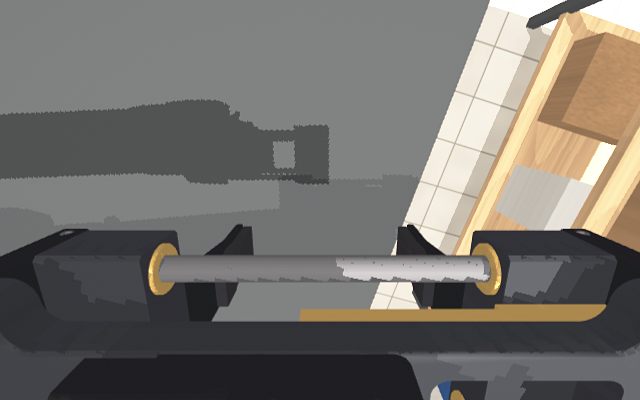

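The scene view shows, left to right: comb (202,180), amber bottle (245,188), yellow jug (293,170), pale blue bottle (336,190), red jar (376,173), black jar (425,192) and white jug (470,183). The turquoise jugs are at (422,155) and (485,225). The green tray (277,242) has its black bay on the left, and the blue tray (390,250) has it on the right. Next I'll zoom in and build the measuring helpers.

```bash
cat > h.py <<'E'
import numpy as np, cv2
from cell import env
def cam(n,save=None):
    c=env.read_camera(n)
    if save: cv2.imwrite(f"pics/{save}.png",c["image"][:,:,::-1])
    return c
def ray(c,uv):
    T=c["cam_to_world"]; d=np.array([(uv[0]-c["cx"])/c["fx"],-(uv[1]-c["cy"])/c["fy"],-1.])
    return T[:3,3],T[:3,:3]@d
def onz(c,uv,z):
    o,d=ray(c,uv); return o+d*(z-o[2])/d[2]
def proj(c,p):
    T=c["cam_to_world"]; q=T[:3,:3].T@(np.asarray(p,float)-T[:3,3])
    return np.array([c["cx"]+c["fx"]*q[0]/-q[2], c["cy"]+c["fy"]*-q[1]/-q[2]])
def tri(c1,u1,c2,u2):
    o1,d1=ray(c1,u1);o2,d2=ray(c2,u2);d1=d1/np.linalg.norm(d1);d2=d2/np.linalg.norm(d2)
    A=np.stack([d1,-d2],1); s=np.linalg.lstsq(A,o2-o1,rcond=None)[0]
    p,q=o1+d1*s[0],o2+d2*s[1]; return (p+q)/2,np.linalg.norm(p-q)
def mask(c,lo,hi,box=None):
    h=cv2.cvtColor(c["image"],cv2.COLOR_RGB2HSV); m=cv2.inRange(h,np.array(lo),np.array(hi))
    if box:
        x0,y0,x1,y1=box; k=np.zeros_like(m);k[y0:y1,x0:x1]=255;m&=k
    return m
def blobs(m,amin=15):
    n,l,s,ce=cv2.connectedComponentsWithStats(m)
    return [(s[i,:].tolist(),ce[i].round(1).tolist()) for i in range(1,n) if s[i,4]>=amin]
def crop(c,box,k,name):
    x0,y0,x1,y1=box
    cv2.imwrite(f"pics/{name}.png",cv2.resize(c["image"][y0:y1,x0:x1,::-1],None,fx=k,fy=k,interpolation=cv2.INTER_NEAREST))
E
python3 - <<'E'
from h import *
s=cam("scene");d=cam("side")
crop(s,(180,130,340,275),5,"s1");crop(s,(320,130,510,275),4,"s2")
crop(d,(220,120,430,375),2.3 and 2,"d1")
crop(d,(215,100,385,300),3,"d2")
for nm,lo,hi in [("red",(0,170,90),(4,255,255)),("orange",(5,200,140),(14,255,255)),("amber",(5,150,40),(13,255,160)),("yellow",(18,150,80),(30,255,255)),("green",(55,120,60),(75,255,255)),("blue",(104,150,60),(120,255,255))]:
    print(nm,"S",blobs(mask(s,lo,hi,(150,120,520,280))));print("   D",blobs(mask(d,lo,hi,(210,120,440,375))))
E
```

```text
red S [([366, 156, 23, 20, 362], [376.9, 165.5])]
   D [([266, 165, 22, 18, 311], [276.4, 173.7])]
orange S [([200, 181, 6, 12, 30], [202.8, 188.0])]
   D [([312, 329, 39, 28, 248], [330.4, 342.1])]
amber S [([199, 181, 8, 13, 46], [203.1, 188.5])]
   D [([336, 272, 8, 5, 15], [339.5, 273.7]), ([329, 283, 21, 9, 74], [338.9, 287.8])]
yellow S [([284, 150, 18, 38, 505], [292.7, 169.7]), ([198, 166, 6, 19, 59], [200.5, 175.0])]
   D [([276, 215, 29, 41, 774], [293.8, 234.4]), ([312, 323, 39, 24, 273], [331.1, 334.3])]
green S [([233, 222, 88, 43, 2240], [285.7, 243.6])]
   D [([350, 207, 72, 70, 2042], [381.6, 236.8])]
blue S [([347, 226, 87, 51, 2266], [382.6, 249.7]), ([150, 264, 43, 16, 557], [168.7, 272.5])]
   D [([329, 155, 46, 44, 1207], [351.6, 180.0]), ([427, 169, 5, 7, 27], [428.9, 171.7]), ([437, 183, 3, 6, 17], [438.1, 185.6])]
```

View pics/s1.png

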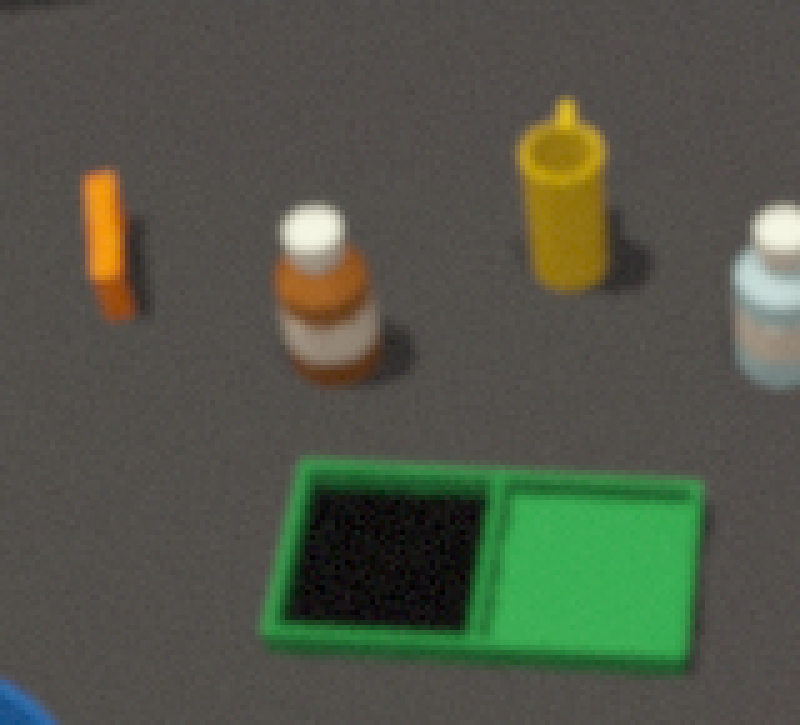

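View pics/s2.png

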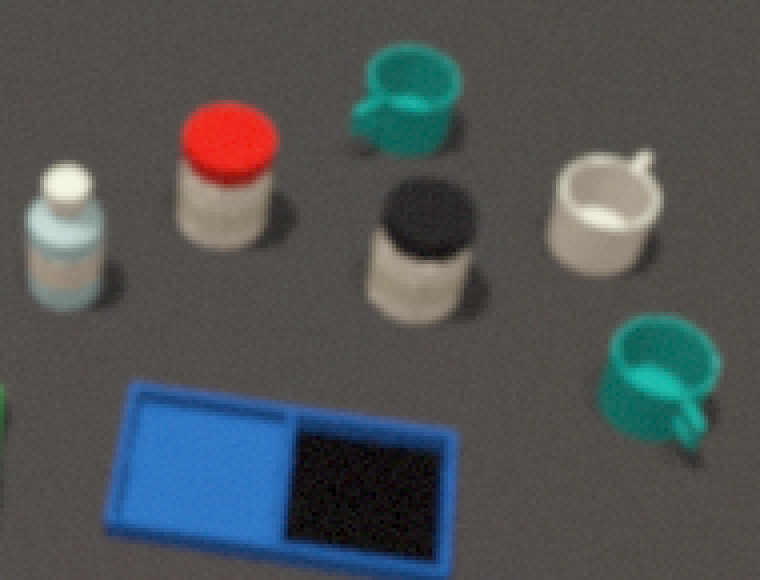

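View pics/d1.png

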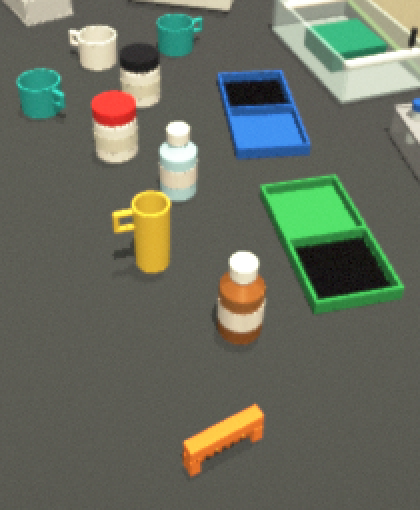

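View pics/d2.png

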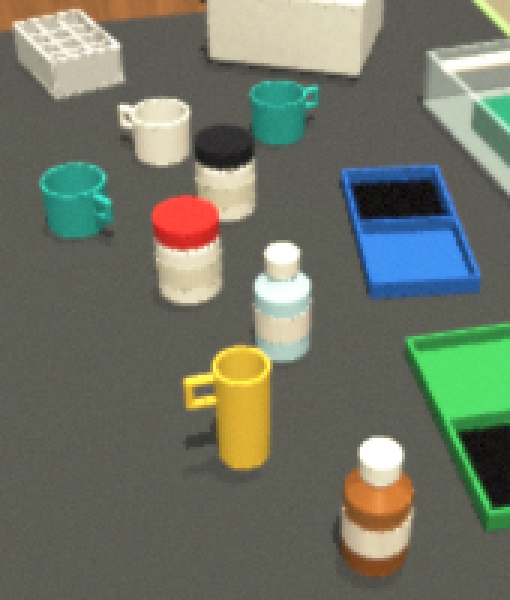

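The crops resolve all the features: lid tops, caps, jug rims and handles, tray corners. Now I'll turn them into positions from both views.

Run:
```python
from h import *
s=cam("scene");d=cam("side")
S1=lambda x,y:np.array([180+x/5-.5,130+y/5-.5]);S2=lambda x,y:np.array([320+x/4-.5,130+y/4-.5]);D1=lambda x,y:np.array([220+x/2-.5,120+y/2-.5]);D2=lambda x,y:np.array([215+x/3-.5,100+y/3-.5])
P={"jarred":(S2(230.5,134),D2(185,213),.08),"amber":(S1(314,218),D2(382,449),.1),"yellow":(S1(562,150),D2(243,365),.09),"white":(S2(608,188),D2(161,113),.05),"black":(S2(432,212),D2(224,143),.08),"clear":(S2(67,180),D2(283,254),.1),"comb":(S1(103.5,224),D1(224,429),.036),"teal1":(S2(414,76),D2(73,180),.05),"teal2":(S2(665,347),D2(278,95),.05)}
f=lambda a:np.round(np.asarray(a)*1000).astype(int)
for k,(a,b,z) in P.items():
    t,g=tri(s,a,d,b); print(k,"S",f(onz(s,a,z))[:2],"D",f(onz(d,b,z))[:2],"tri",f(t),f(g))
for nm,ss,dd in [("green",[S1(300,460),S1(705,484),S1(688,657),S1(263,632)],[D1(261,185),D1(336,177),D1(401,285),D1(315,305)]),
 ("blue",[S2(137,382),S2(460,432),S2(449,574),S2(107,525)],[D2(343,168),D2(437,166),D2(479,280),D2(372,287)])]:
    for c,q in((s,ss),(d,dd)):
        p=np.array([onz(c,u,.018) for u in q]); print(nm,f(p[:,:2]).tolist(),"c",f(p.mean(0)),"sides",f(np.linalg.norm(np.roll(p,-1,0)-p,axis=1)))
print("yh",f(onz(s,S1(566,103),.086)),f(onz(d,D2(192,383),.071)),"wh",f(onz(s,S2(645,155),.047)),f(onz(d,D2(122,106),.047)))
print("comb ends S",f(onz(s,S1(100,171),.036)),f(onz(s,S1(107,275),.036)),"D",f(onz(d,D1(185,449),.036)),f(onz(d,D1(262,409),.036)))
# black floors
for c,n,b in((s,"S",(230,220,440,280)),(d,"D",(320,150,425,275))):
    for st,ce in blobs(mask(c,(0,0,0),(180,255,22),b),300): print(n,st,ce,f(onz(c,ce,.004)))
```

```text
jarred S [426 114] D [425 114] tri [425 114  80] 1
amber S [ 492 -232] D [ 497 -230] tri [ 496 -232  103] 2
yellow S [ 430 -112] D [ 429 -113] tri [ 429 -112   89] 0
white S [439 367] D [440 364] tri [440 367  49] 2
black S [491 240] D [484 230] tri [486 241  74] 0
clear S [489   6] D [488   3] tri [488   6  98] 1
comb S [ 441 -363] D [ 437 -365] tri [ 438 -364   33] 1
teal1 S [336 248] D [334 246] tri [334 249  48] 1
teal2 S [573 381] D [575 374] tri [574 379  49] 4
green [[584, -237], [593, -30], [695, -34], [687, -239]] c [ 640 -135   18] sides [207 103 205 103]
green [[589, -32], [690, -41], [682, -236], [579, -238]] c [ 635 -137   18] sides [102 194 104 206]
blue [[586, 54], [618, 254], [720, 236], [693, 35]] c [654 145  18] sides [203 103 202 108]
blue [[617, 254], [716, 233], [682, 30], [582, 44]] c [649 140  18] sides [102 206 101 212]
yh [ 391 -113   86] [ 392 -102   71] wh [405 398  47] [401 396  47]
comb ends S [ 402 -373   36] [ 478 -354   36] D [ 399 -374   36] [ 476 -354   36]
S [238, 229, 38, 26, 660] [257.2, 241.4] [ 634 -187    4]
S [393, 240, 36, 29, 676] [410.6, 253.6] [658 193   4]
D [371, 240, 41, 28, 401] [390.1, 253.7] [ 636 -184    4]
```

Both views agree to about 4 mm and the sizes check out (trays 104 x 204, rim and lid heights correct).

| Item | Position (mm) | Notes |
|---|---|---|
| Red jar | (425,114) | |
| Comb | (439,-364) | axis 14.5° |
| Amber bottle | (495,-231) | |
| White jug | (440,366) | handle about 140° |
| Yellow jug | (429,-112) | handle about 180° |
| Blue tray, black bay | (659,192) | |
| Blue tray, plain bay | (644,93) | long axis 9° off y |
| Green tray, black bay | (636,-185) | |
| Green tray, plain bay | (640,-85) | |

Jar first.

```bash
python3 -m pendant '[1,0.85,0,0,0,0,87, 1,0.85,0,0,0,0,87, 1,0.85,0,0,0,0,87, 1,0.85,0,0,0,0,87, 1,0.85,0,0,0,0,87, 1,0.85,0,0,0,0,87, 1,0.85,0,0,0,0,87, 1,0.85,0,0,0,0,87, 0.6,1,0,0,0,0,87, 0.2,1,0,0,0,0,87]' 30
```

```text
time_s: 1.6
tool_pos: [0.5373, -0.2693, 0.2223]
tool_rot: [-90.0, 0.0, -163.5]
force: [-0.3, -0.6, -0.2]
grip_width: 0.0871
```

```bash
python3 -m pendant '[-0.1,0.96,0,0,0,0,87, -0.2,0.96,0,0,0,0,87, -0.3,0.96,0,0,0,0,87, -0.3,0.96,0,0,0,0,87, -0.3,0.96,0,0,0,0,87, -0.3,0.96,0,0,0,0,87, -0.3,0.96,0,0,0,0,87, -0.3,0.96,0,0,0,0,87, -0.35,0.96,-0.3,0,0,0,87, -0.35,0.95,-0.3,0,0,0,87]'
python3 - <<'E'
from h import *
c=cam("wrist","w1");s=cam("scene","sc1")
E
```

```text
time_s: 2.85
tool_pos: [0.4234, 0.1134, 0.1986]
tool_rot: [-90.0, 0.1, -163.6]
force: [0.8, 0.8, -0.2]
grip_width: 0.0869
```

View pics/w1.png

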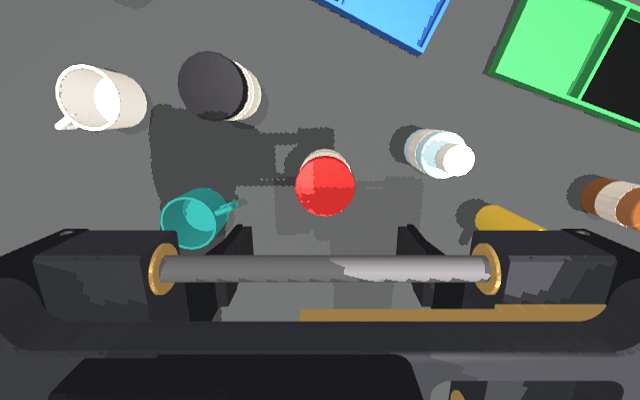

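The wrist view shows the red lid at (325,185), white jug at (92,97), black lid (212,87) and pale blue cap (458,160). I'll cross-check these.

Run:
```python
from h import *
c=cam("wrist")
f=lambda a:np.round(np.asarray(a)*1000).astype(int)
b=blobs(mask(c,(0,170,90),(4,255,255),(250,120,400,240)),100);print(b)
print("red",f(onz(c,(325,185),.08)),f(onz(c,b[0][1],.08)),"white",f(onz(c,(89,97),.05)),"wh handle",f(onz(c,(60,127),.046)),"clear",f(onz(c,(458,160),.1)))
```

```text
[([298, 155, 61, 60, 2483], [330.7, 185.3])]
red [428 118  80] [429 112  80] white [439 370  50] wh handle [399 400  46] clear [489  12 100]
```

```bash
python3 -m pendant '[0.08,0.02,-0.8,0,0,0,87, 0,0,-0.8,0,0,0,87, 0,0,-0.8,0,0,0,87, 0,0,-0.7,0,0,0,87, 0,0,-0.5,0,0,0,87, 0,0,-0.4,0,0,0,87, 0,0,0,0,0,0,57, 0,0,0,0,0,0,50, 0,0,0,0,0,0,50, 0,0,0,0,0,0,50]' 30 && python3 -m pendant '[0,0,0,0,0,0,50, 0,0,0,0,0,0,50, 0,0,0.2,0,0,0,50, 0,0,0.5,0,0,0,50, 0,0,0.8,0,0,0,50,0,0,0.8,0,0,0,50]'
```

```text
time_s: 4.25
tool_pos: [0.4277, 0.1131, 0.0393]
tool_rot: [-90.0, 0.1, -163.6]
force: [-0.4, 0.4, 1.2]
grip_width: 0.0591
time_s: 5.0
tool_pos: [0.4264, 0.1128, 0.1313]
tool_rot: [-90.0, -0.1, -163.6]
force: [0.3, -0.5, -1.8]
grip_width: 0.0593
```

```bash
python3 -m pendant '[0.8,0.28,0,0,0,0,50, 0.8,0.28,0,0,0,0,50, 0.8,0.28,0,0,0,0,50, 0.8,0.28,0,0,0,0,50, 0.8,0.28,0,0,0,0,50, 0.8,0.28,0,0,0,0,50, 0.8,0.28,0,0,0,0,50, 0.2,0,-0.5,0,0,0,50, 0,0,-0.5,0,0,0,50, 0,0,0,0,0,0,50]'
python3 - <<'E'
from h import *
s=cam("scene");d=cam("side")
crop(s,(330,100,470,290),3,"sc2");crop(d,(215,80,415,280),3,"sd2")
E
```

```text
time_s: 6.25
tool_pos: [0.6561, 0.1899, 0.0872]
tool_rot: [-90.0, -0.4, -163.6]
force: [-0.1, -0.6, -1.6]
grip_width: 0.059
```

View pics/sd2.png

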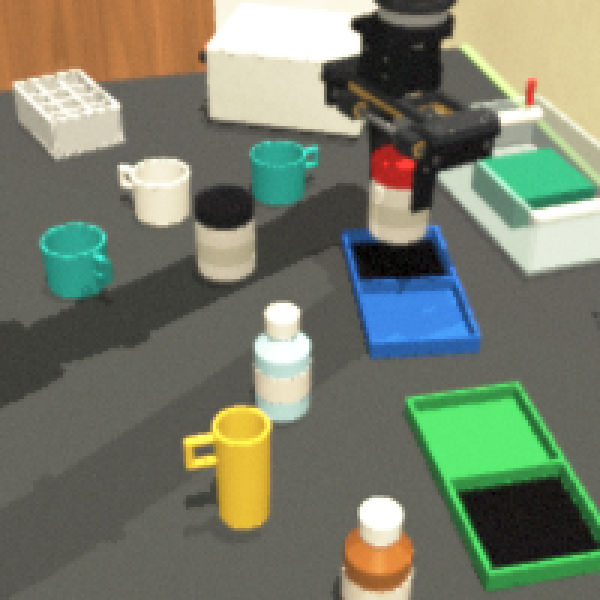

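View pics/sc2.png

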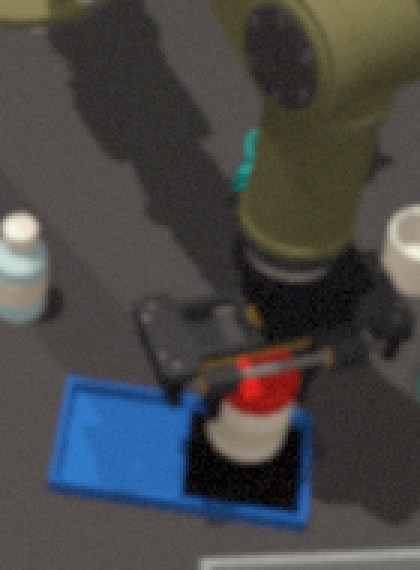

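The side view shows the jar upright over the black bay (sd2, about (400,190)). The scene view agrees. Lowering it.

```bash
python3 -m pendant '[0.05,0.05,-0.5,0,0,0,50, 0,0,-0.4,0,0,0,50, 0,0,-0.1,0,0,0,50, 0,0,0,0,0,0,50, 0,0,-0.08,0,0,0,50, 0,0,0,0,0,0,50]'
```

```text
time_s: 7.1
tool_pos: [0.6612, 0.1934, 0.0476]
tool_rot: [-90.0, 0.0, -163.6]
force: [-0.2, 0.4, -1.6]
grip_width: 0.0594
```

```bash
python3 -m pendant '[0,0,-0.08,0,0,0,50, 0,0,0,0,0,0,50, 0,0,-0.03,0,0,0,50, 0,0,0,0,0,0,50]'
```

```text
time_s: 7.6
tool_pos: [0.6612, 0.1934, 0.0434]
tool_rot: [-90.0, 0.0, -163.6]
force: [-0.5, -0.1, 1.8]
grip_width: 0.059
```

```bash
python3 -m pendant '[0,0,0,0,0,0,80, 0,0,0,0,0,0,80, 0,0,0,0,0,0,80, 0,0,0.4,0,0,0,80, 0,0,0.8,0,0,0,80, 0,0,0.9,0,0,0,80, 0,0,0.9,0,0,0,80, 0,0,0.5,0,0,0,80, -0.2,-0.5,0.2,0,0,0,80, -0.4,-0.9,0,0,0,0,60]'
python3 - <<'E'
from h import *
s=cam("scene");crop(s,(320,130,510,280),4,"sc3")
E
python3 -m pendant '[-0.4,-1,0,0,0,0,50, -0.4,-1,0,0,0,0,50, -0.4,-1,0,0,0,0,50, -0.4,-1,0,0,0,0,50, -0.4,-1,0,0,0,0,50, -0.4,-1,0,0,0,0,50, -0.4,-1,0,0,0,0,50, -0.4,-1,0,0,0,0,50, -0.4,-1,0,0,0,0,50, -0.4,-1,0,0,0,0,50]'
```

```text
time_s: 8.85
tool_pos: [0.6369, 0.139, 0.1919]
tool_rot: [-90.1, 0.1, -163.4]
force: [0.0, -0.0, -0.8]
grip_width: 0.0758
time_s: 10.15
tool_pos: [0.4763, -0.2638, 0.1911]
tool_rot: [-90.0, -0.0, -163.6]
force: [-0.2, -0.3, 0.6]
grip_width: 0.0501
```

View pics/sc3.png

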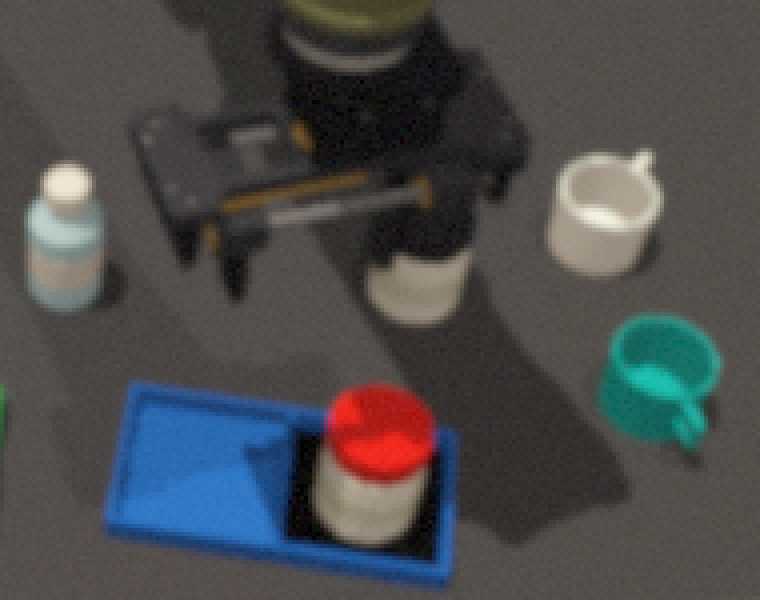

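The jar stands in the black bay (sc3, lid at (382,430)). On to the comb, with a wrist check above it.

```bash
python3 -m pendant '[-0.3,-0.8,-0.3,0,0,-0.2,50, -0.3,-0.8,-0.3,0,0,0,50, -0.3,-0.9,-0.3,0,0,0,50, 0,0,0,0,0,0,50]'
python3 - <<'E'
from h import *
c=cam("wrist","w3")
f=lambda a:np.round(np.asarray(a)*1000).astype(int)
m=mask(c,(5,150,90),(22,255,255),(200,100,460,260))
for b in blobs(m,60): print(b,f(onz(c,b[1],.036)))
E
```

```text
time_s: 10.65
tool_pos: [0.4381, -0.3655, 0.1525]
tool_rot: [-90.1, -0.2, -165.9]
force: [1.1, 0.6, -0.4]
grip_width: 0.0499
([200, 100, 12, 18, 146], [204.1, 106.7]) [ 489 -239   36]
([315, 147, 16, 79, 1100], [322.6, 185.6]) [ 444 -362   36]
```

View pics/w3.png

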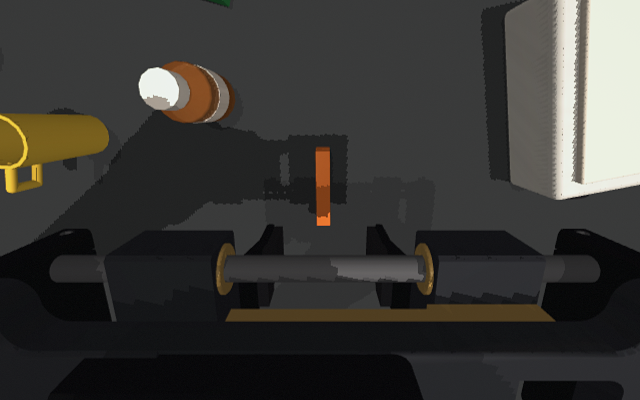

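The comb is aligned with the jaws at (322,186). Lowering and gripping the bar.

```bash
python3 -m pendant '[0.05,0.05,-0.8,0,0,0,50, 0,0,-0.8,0,0,0,50, 0,0,-0.7,0,0,0,50, 0,0,-0.6,0,0,0,50, 0,0,-0.45,0,0,0,40, 0,0,-0.1,0,0,0,40, 0,0,0,0,0,0,8, 0,0,0,0,0,0,8, 0,0,0,0,0,0,8, 0,0,0,0,0,0,8]' 20 && python3 -m pendant '[0,0,0,0,0,0,8, 0,0,0,0,0,0,8, 0,0,0.3,0,0,0,8, 0,0,0.8,0,0,0,8, 0,0,0.9,0,0,0,8,0,0,0.9,0,0,0,8,0,0,0.9,0,0,0,8,0,0,0,0,0,0,8]'
```

```text
time_s: 11.95
tool_pos: [0.4434, -0.3611, 0.0176]
tool_rot: [-89.9, 0.0, -165.6]
force: [-0.1, -0.2, 2.9]
grip_width: 0.014
time_s: 12.95
tool_pos: [0.4448, -0.3617, 0.1727]
tool_rot: [-89.7, 0.2, -165.6]
force: [0.5, -1.3, -0.6]
grip_width: 0.0137
```

```bash
python3 -m pendant '[0.5,0.9,0,0,0,0.6,8, 0.5,0.95,0,0,0,0.6,8, 0.5,0.95,0,0,0,0.6,8, 0.5,0.95,0,0,0,0.6,8, 0.5,0.95,0,0,0,0.6,8, 0.5,0.95,0,0,0,0.6,8, 0.4,0.95,0,0,0,0.6,8, 0.4,0.95,0,0,0,0.6,8, 0.3,0.95,0,0,0,0.6,8, 0.3,0.95,0,0,0,0.6,8]' && python3 -m pendant '[0.3,0.95,0,0,0,0.66,8, 0.3,0.9,-0.4,0,0,0,8, 0,0.05,-0.8,0,0,0,8, 0,0,-0.8,0,0,0,8, 0,0,0,0,0,0,8]'
python3 - <<'E'
from h import *
s=cam("scene");d=cam("side")
crop(s,(330,130,470,290),4,"sc4");crop(d,(215,80,415,280),4,"sd4")
E
```

```text
time_s: 14.2
tool_pos: [0.6182, 0.0202, 0.1678]
tool_rot: [-90.1, 0.0, -105.2]
force: [0.7, -0.8, 0.2]
grip_width: 0.0138
time_s: 14.82
tool_pos: [0.6397, 0.0941, 0.0852]
tool_rot: [-90.4, -0.1, -98.8]
force: [0.1, 0.2, 0.1]
grip_width: 0.0136
```

View pics/sc4.png

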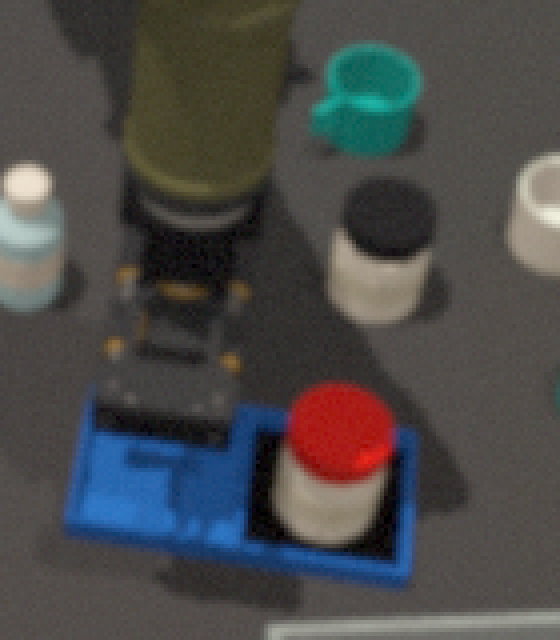

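View pics/sd4.png

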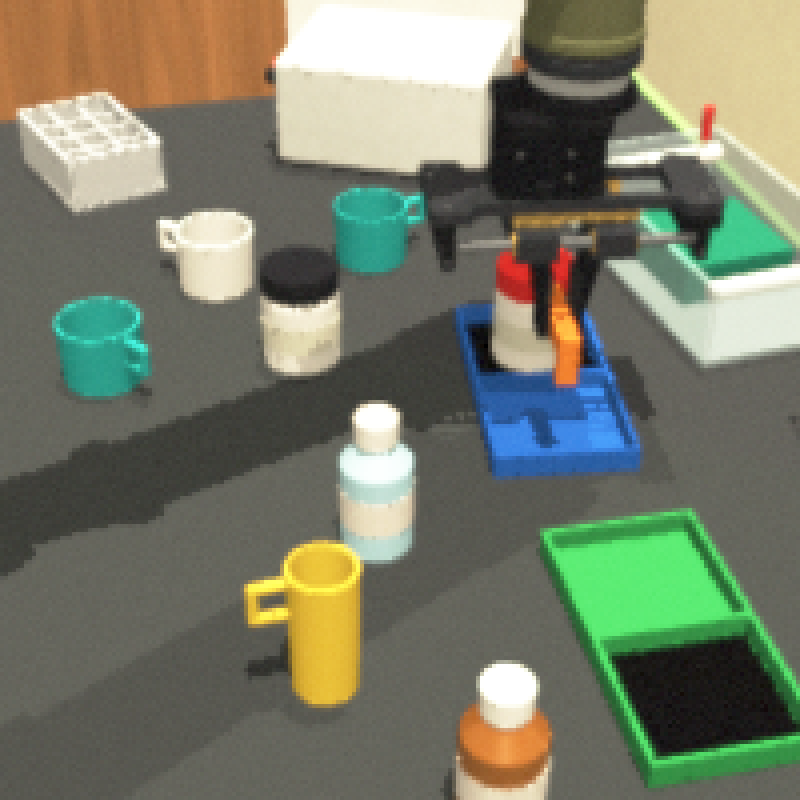

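Run:
```python
from h import *
s=cam("scene");d=cam("side")
m=mask(d,(5,170,90),(24,255,255),(340,130,375,182));print(blobs(m,10))
o=env.get_obs();p=np.array(o["tool_pos"]);print(p)
u=np.array([.158,.987,0])
for sgn in(-1,1):
  for z in(.068,.104):
    q=p+u*.038*sgn;q[2]=z;print(sgn,z,q.round(3),proj(d,q).round(1),proj(s,q).round(1))
```

```text
[([353, 149, 8, 26, 140], [356.4, 162.5])]
[0.64383262 0.09402067 0.09058667]
-1 0.068 [0.638 0.057 0.068] [357.4 174.9] [356. 230.]
-1 0.104 [0.638 0.057 0.104] [358.4 163.7] [356.7 220.9]
1 0.068 [0.65  0.132 0.068] [352.4 160.3] [387.8 234.9]
1 0.104 [0.65  0.132 0.104] [353.2 149.4] [389.3 225.9]
```

The comb ends sit where predicted (side (357,175) against mask bottom 175). Lowering it.

```bash
python3 -m pendant '[0,0,-0.6,0,0,0,8, 0,0,-0.5,0,0,0,8, 0,0,-0.3,0,0,0,8, 0,0,-0.1,0,0,0,8, 0,0,0,0,0,0,8, 0,0,0,0,0,0,8]'
```

```text
time_s: 15.78
tool_pos: [0.6436, 0.0935, 0.0297]
tool_rot: [-89.9, 0.0, -99.0]
force: [-0.3, 0.4, -1.4]
grip_width: 0.0141
```

```bash
python3 -m pendant '[0,0,-0.1,0,0,0,8, 0,0,-0.06,0,0,0,8, 0,0,0,0,0,0,8]'; python3 -m pendant '[0,0,-0.05,0,0,0,8, 0,0,0,0,0,0,8]'
```

```text
time_s: 16.15
tool_pos: [0.6428, 0.0932, 0.0223]
tool_rot: [-90.0, -0.0, -99.0]
force: [0.3, -0.8, 0.8]
grip_width: 0.0136
time_s: 16.4
tool_pos: [0.6432, 0.0934, 0.0217]
tool_rot: [-90.0, -0.0, -99.0]
force: [-1.4, -0.9, 5.6]
grip_width: 0.014
```

```bash
python3 -m pendant '[0,0,0,0,0,0,34, 0,0,0,0,0,0,34, 0,0,0,0,0,0,34, 0,0,0.3,0,0,0,34, 0,0,0.8,0,0,0,34, 0,0,0.9,0,0,0,34, 0,0,0.9,0,0,0,34, 0,0,0.8,0,0,0,50, -0.2,-0.5,0.2,0,0,0,70, -0.4,-0.9,0,0,0,0,80]'
python3 - <<'E'
from h import *
s=cam("scene");d=cam("side");crop(s,(320,130,510,280),4,"sc5");crop(d,(215,80,415,280),4,"sd5")
E
python3 -m pendant '[-0.4,-0.9,0,0,0,0,80, -0.4,-0.9,0,0,0,0,80, -0.4,-0.9,0,0,0,0,80, -0.4,-0.9,0,0,0,0,80, -0.45,-0.9,0,0,0,0,80, -0.5,-0.9,0,0,0,0,80, -0.5,-0.9,0,0,0,0,80, -0.45,-0.4,0,0,0,0,80, 0,0,0,0,0,0,80]'
python3 - <<'E'
from h import *
c=cam("wrist","w5")
E
```

```text
time_s: 17.65
tool_pos: [0.6197, 0.0393, 0.1788]
tool_rot: [-89.8, 0.1, -98.7]
force: [0.8, 0.2, -0.5]
grip_width: 0.0559
time_s: 18.88
tool_pos: [0.4783, -0.2321, 0.1771]
tool_rot: [-90.0, -0.1, -99.2]
force: [0.3, 0.2, 0.3]
grip_width: 0.0804
```

View pics/sc5.png

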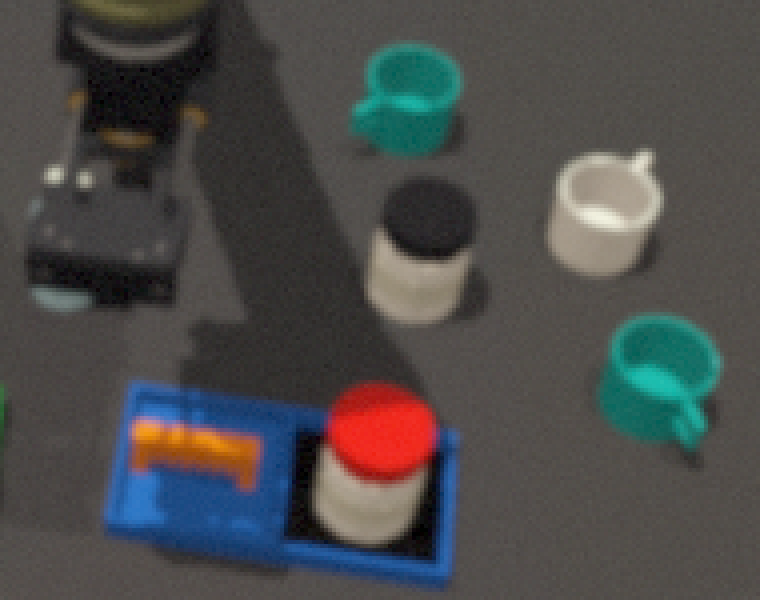

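View pics/sd5.png

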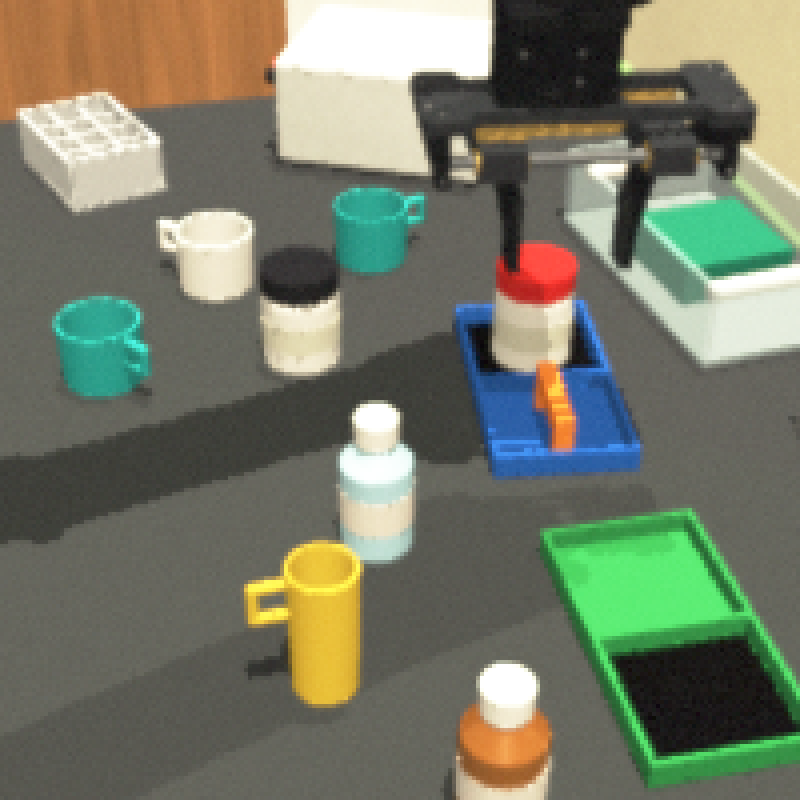

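View pics/w5.png

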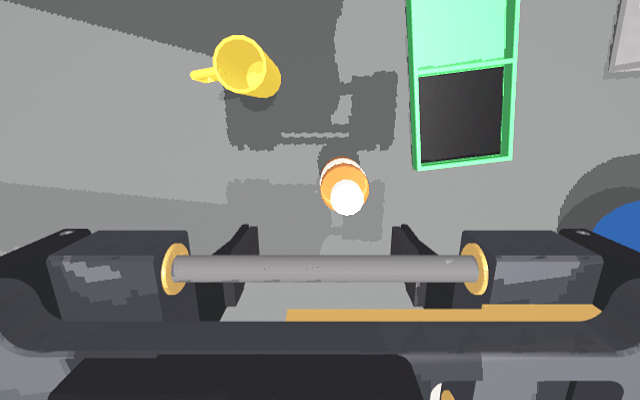

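The comb stands in the plain bay (sc5, (195,450)) and the jar is undisturbed. The wrist view shows the amber cap at (347,197), the yellow rim (241,63) with its handle at (198,76), and the black bay (460,115).

Run:
```python
from h import *
c=cam("wrist")
f=lambda a:np.round(np.asarray(a)*1000).astype(int)
print(f(env.get_obs()["tool_pos"]))
print("amber",f(onz(c,(347,197),.1)),"yellow",f(onz(c,(240,63),.09)),"yh",f(onz(c,(193,75),.084)))
print("black floor corners",[f(onz(c,u,.004))[:2].tolist() for u in((418,78),(504,66),(503,152),(421,163))])
print("outer top near corners",[f(onz(c,u,.018))[:2].tolist() for u in((418,170),(513,158))])
```

```text
[ 480 -230  177]
amber [ 500 -228  100] yellow [ 432 -109   90] yh [ 390 -110   84]
black floor corners [[596, -136], [688, -138], [687, -230], [593, -229]]
outer top near corners [[585, -233], [690, -236]]
```

```bash
python3 -m pendant '[0.45,0.02,0,0,0,0,80, 0,0,-0.7,0,0,0,80, 0,0,-0.8,0,0,0,80, 0,0,-0.8,0,0,0,80, 0,0,-0.7,0,0,0,80, 0,0,-0.4,0,0,0,80, 0,0,-0.15,0,0,0,80, 0,0,0,0,0,0,60, 0,0,0,0,0,0,38, 0,0,0,0,0,0,38]' 30 && python3 -m pendant '[0,0,0,0,0,0,38, 0,0,0,0,0,0,38, 0,0,0,0,0,0,38]'
```

```text
time_s: 20.23
tool_pos: [0.4976, -0.2302, 0.0354]
tool_rot: [-89.9, -0.0, -99.0]
force: [-0.2, 1.1, -0.4]
grip_width: 0.0577
time_s: 20.6
tool_pos: [0.4975, -0.2302, 0.0351]
tool_rot: [-89.9, -0.0, -99.0]
force: [-0.8, -0.2, 2.9]
grip_width: 0.0474
```

```bash
python3 -m pendant '[0,0,0.2,0,0,0,38, 0,0,0.8,0,0,0,38, 0.3,0.1,0.9,0,0,0,38, 0.7,0.25,0.1,0,0,0,38, 0.8,0.25,0,0,0,0,38, 0.8,0.25,0,0,0,0,38, 0.7,0.25,0,0,0,0,38, 0.2,0.05,-0.4,0,0,0,38, 0,0,-0.6,0,0,0,38, 0,0,-0.3,0,0,0,38]'
python3 - <<'E'
from h import *
s=cam("scene");d=cam("side");crop(s,(210,130,340,280),4,"sc6");crop(d,(300,130,460,300),4,"sd6")
E
```

```text
time_s: 21.85
tool_pos: [0.6345, -0.1843, 0.0597]
tool_rot: [-90.3, -0.0, -99.0]
force: [-0.0, -0.2, -2.0]
grip_width: 0.0475
```

View pics/sd6.png

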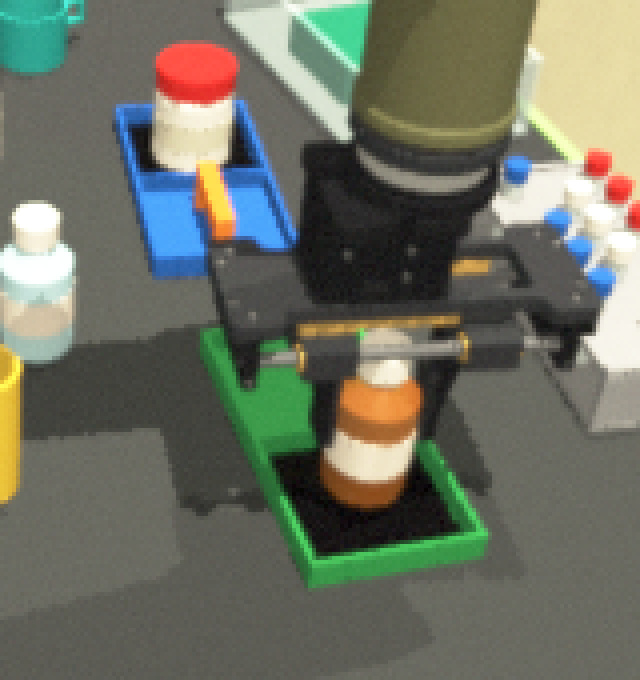

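The amber bottle hangs over the black bay (sd6, (370,450)). Lowering it.

```bash
python3 -m pendant '[0.04,0,-0.35,0,0,0,38, 0,0,-0.15,0,0,0,38, 0,0,-0.05,0,0,0,38, 0,0,0,0,0,0,38]'; python3 -m pendant '[0,0,-0.06,0,0,0,38, 0,0,0,0,0,0,38]'
```

```text
time_s: 22.45
tool_pos: [0.6388, -0.1839, 0.0407]
tool_rot: [-90.0, -0.0, -99.0]
force: [0.1, -0.3, -1.1]
grip_width: 0.0474
time_s: 22.7
tool_pos: [0.6392, -0.1839, 0.0392]
tool_rot: [-89.9, -0.0, -99.0]
force: [-0.9, 0.9, 3.0]
grip_width: 0.0475
```

```bash
python3 -m pendant '[0,0,0,0,0,0,76, 0,0,0,0,0,0,76, 0,0,0,0,0,0,76, 0,0,0,0,0,0,76, 0,0,0.4,0,0,0,76, 0,0,0.8,0,0,0,76, 0,0,0.9,0,0,0,76, 0,0,0.9,0,0,0,76, -0.1,0.4,0.8,0,0,0,87, -0.3,0.9,0,0,0,0.4,87]' && python3 -m pendant '[-0.3,1,0,0,0,0.6,87, -0.3,1,0,0,0,0.6,87, -0.3,1,0,0,0,0.6,87, -0.3,1,0,0,0,0.6,87, -0.4,1,0,0,0,0.6,87, -0.4,1,0,0,0,0.6,87, -0.5,1,0,0,0,0.6,87, -0.5,1,0,0,0,0.6,87, -0.5,1,0,0,0,0.6,87, -0.5,1,0,0,0,0.1,87]' && python3 -m pendant '[-0.3,1,0,0,0,0,87, -0.2,0.9,0,0,0,0,87, 0,0.5,-0.6,0,0,0,87, 0,0,0,0,0,0,87]'
python3 - <<'E'
from h import *
c=cam("wrist","w7");s=cam("scene","s7");d=cam("side");crop(d,(215,80,435,290),3,"sd7")
E
```

```text
time_s: 23.95
tool_pos: [0.6249, -0.1333, 0.1947]
tool_rot: [-89.6, -0.1, -95.1]
force: [-0.2, 0.3, -0.7]
grip_width: 0.0847
time_s: 25.2
tool_pos: [0.4621, 0.2695, 0.1914]
tool_rot: [-89.9, -0.1, -39.9]
force: [0.3, 0.2, -0.7]
grip_width: 0.0872
time_s: 25.7
tool_pos: [0.441, 0.3652, 0.1658]
tool_rot: [-90.1, 0.1, -39.8]
force: [0.2, -0.4, -0.2]
grip_width: 0.0871
```

View pics/w7.png

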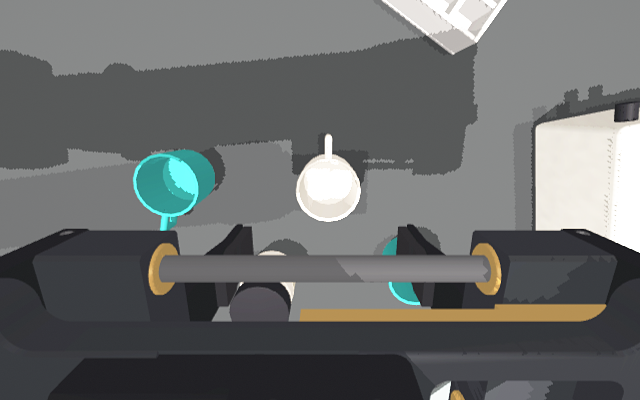

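View pics/s7.png

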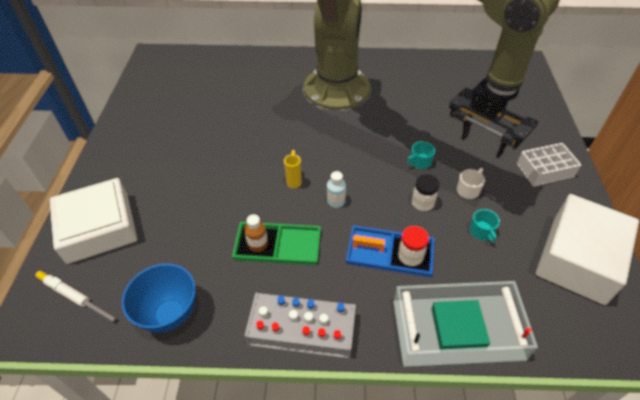

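The amber bottle stands in the black bay (s7, (256,233)). The wrist view shows the white jug centred at (328,188), its handle at (328,138) square to the jaws.

Run:
```python
from h import *
c=cam("wrist");f=lambda a:np.round(np.asarray(a)*1000).astype(int)
print(f(env.get_obs()["tool_pos"]),"rim",f(onz(c,(328,188),.05)),"handle",f(onz(c,(328,136),.047)))
```

```text
[444 363 167] rim [443 369  50] handle [405 401  47]
```

```bash
python3 -m pendant '[-0.03,0.08,-0.7,0,0,0,87, 0,0,-0.8,0,0,0,87, 0,0,-0.8,0,0,0,87, 0,0,-0.7,0,0,0,87, 0,0,-0.5,0,0,0,87, 0,0,-0.1,0,0,0,87, 0,0,0,0,0,0,75, 0,0,0,0,0,0,56, 0,0,0,0,0,0,56, 0,0,0,0,0,0,56]' 25 && python3 -m pendant '[0,0,0,0,0,0,56, 0,0,0,0,0,0,56, 0,0,0.2,0,0,0,56, 0,0,0.6,0,0,0,56, 0,0,0.9,0,0,0,56, 0,0,0.9,0,0,0,56, 0,0,0.9,0,0,0,56, 0,0,0,0,0,0,56]'
python3 - <<'E'
from h import *
d=cam("side");crop(d,(215,40,415,210),4,"sd8")
E
```

```text
time_s: 27.15
tool_pos: [0.4419, 0.3677, 0.0229]
tool_rot: [-89.9, -0.0, -40.0]
force: [0.1, -0.1, 3.0]
grip_width: 0.0615
time_s: 28.15
tool_pos: [0.4426, 0.3692, 0.1663]
tool_rot: [-89.6, -0.1, -40.0]
force: [-0.2, -0.2, -2.5]
grip_width: 0.0617
```

View pics/sd8.png

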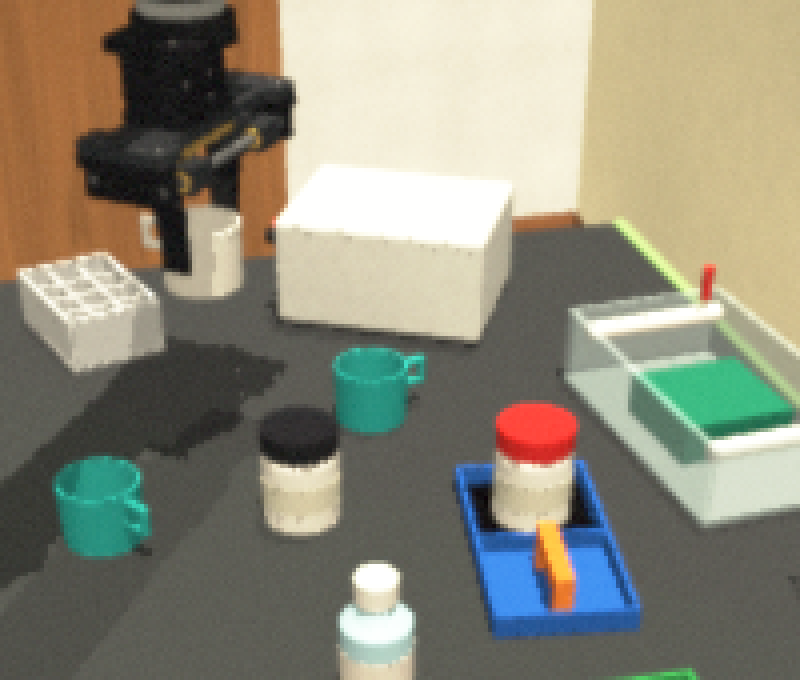

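The white jug is held upright (sd8, (205,250)). Carrying it to the plain green bay, turning the handle to +y.

```bash
python3 -m pendant '[0.5,-0.9,0,0,0,-0.5,56, 0.5,-0.95,0,0,0,-0.5,56, 0.5,-0.95,0,0,0,-0.5,56, 0.5,-0.95,0,0,0,-0.5,56, 0.5,-0.95,0,0,0,-0.5,56, 0.5,-0.95,0,0,0,-0.5,56, 0.4,-0.95,0,0,0,-0.5,56, 0.4,-0.95,0,0,0,-0.5,56, 0.4,-0.95,0,0,0,-0.5,56, 0.3,-0.95,0,0,0,-0.5,56]' && python3 -m pendant '[0.3,-0.95,0,0,0,-0.2,56, 0.1,-0.95,-0.3,0,0,0,56, 0.05,-0.05,-0.6,0,0,0,56, 0,0,-0.7,0,0,0,56, 0,0,0,0,0,0,56]'
python3 - <<'E'
from h import *
s=cam("scene");d=cam("side");crop(s,(210,130,370,280),4,"sc9");crop(d,(300,130,460,300),4,"sd9")
E
```

```text
time_s: 29.45
tool_pos: [0.6224, -0.0132, 0.1621]
tool_rot: [-90.0, 0.0, -90.3]
force: [-0.0, -0.7, -0.1]
grip_width: 0.0614
time_s: 30.08
tool_pos: [0.6378, -0.0898, 0.0957]
tool_rot: [-90.3, 0.0, -92.0]
force: [-0.4, -0.3, -0.9]
grip_width: 0.0612
```

View pics/sc9.png

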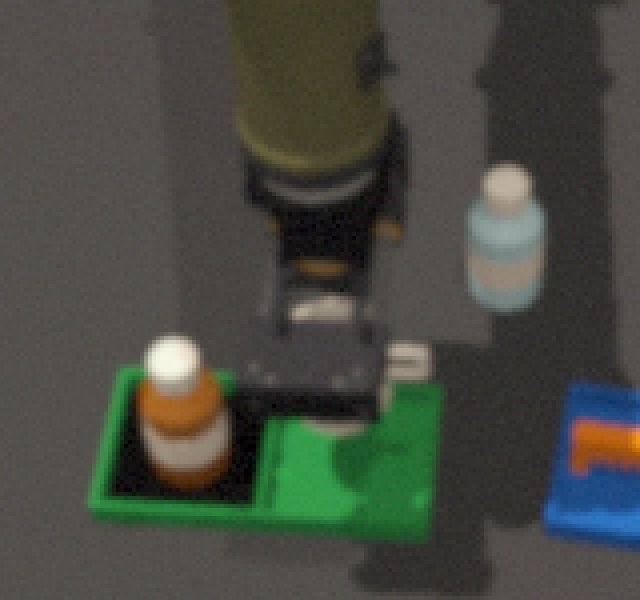

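View pics/sd9.png

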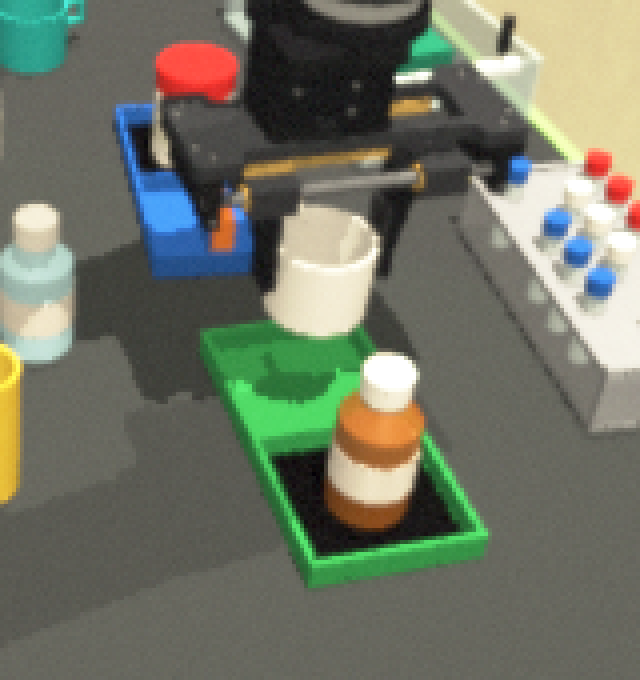

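Jug is over the plain bay (sd9, (325,270)) with the amber bottle clear (385,440). I'll shift it a few mm to +y and lower it.

```bash
python3 -m pendant '[0.05,0.15,-0.5,0,0,0,56, 0,0,-0.5,0,0,0,56, 0,0,-0.3,0,0,0,56, 0,0,-0.1,0,0,0,56, 0,0,0,0,0,0,56, 0,0,0,0,0,0,56]'
```

```text
time_s: 30.92
tool_pos: [0.642, -0.0827, 0.0428]
tool_rot: [-89.9, -0.0, -92.0]
force: [-0.4, 0.2, -0.9]
grip_width: 0.0618
```

```bash
python3 -m pendant '[0,0,-0.25,0,0,0,56, 0,0,-0.1,0,0,0,56, 0,0,0,0,0,0,56]'; python3 -m pendant '[0,0,-0.06,0,0,0,56, 0,0,0,0,0,0,56]'
```

```text
time_s: 31.3
tool_pos: [0.6411, -0.0827, 0.0277]
tool_rot: [-90.0, 0.0, -92.0]
force: [0.0, 0.5, -1.1]
grip_width: 0.0615
time_s: 31.55
tool_pos: [0.6417, -0.0826, 0.0269]
tool_rot: [-90.0, -0.0, -92.0]
force: [-3.0, 0.1, 3.7]
grip_width: 0.0614
```

```bash
python3 -m pendant '[0,0,0,0,0,0,78, 0,0,0,0,0,0,78, 0,0,0,0,0,0,78, 0,0,0.3,0,0,0,78, 0,0,0.8,0,0,0,78, 0,0,0.9,0,0,0,78, 0,0,0.9,0,0,0,78, -0.3,0,0.9,0,0,-0.5,80, -0.8,0,0.4,0,0,-1,80, -0.9,-0.1,0,0,0,-1,80]' && python3 -m pendant '[-0.9,-0.1,0,0,0,-1,80, -0.9,-0.1,0,0,0,-1,80, -0.8,-0.1,0,0,0,-1,80, -0.5,-0.1,0,0,0,-1,80, -0.1,-0.1,0,0,0,-1,80, 0,0,0,0,0,-1,80, 0,0,0,0,0,-0.3,80, 0,0,0,0,0,0,80]'
python3 - <<'E'
from h import *
c=cam("wrist","w10");s=cam("scene");d=cam("side");crop(s,(210,120,370,270),4,"sc10");crop(d,(240,130,440,300),4,"sd10")
E
```

```text
time_s: 32.8
tool_pos: [0.5622, -0.0856, 0.1964]
tool_rot: [-89.8, 0.1, -117.2]
force: [0.1, -0.1, -0.1]
grip_width: 0.0799
time_s: 33.8
tool_pos: [0.4337, -0.1064, 0.1945]
tool_rot: [-89.9, 0.0, -179.9]
force: [1.3, 0.4, 0.6]
grip_width: 0.0802
```

View pics/sc10.png

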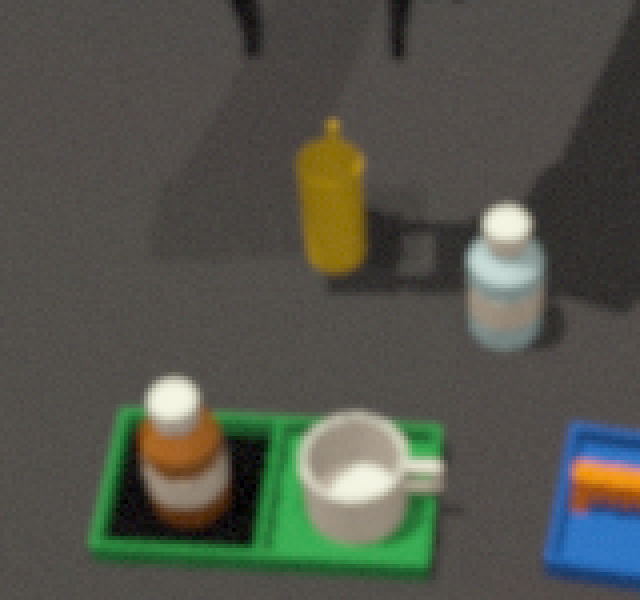

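View pics/sd10.png

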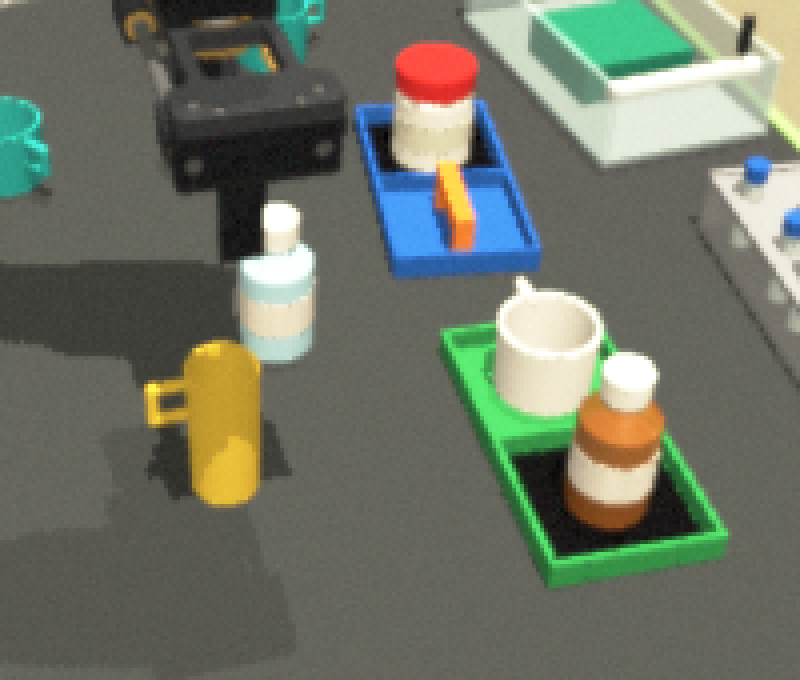

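View pics/w10.png

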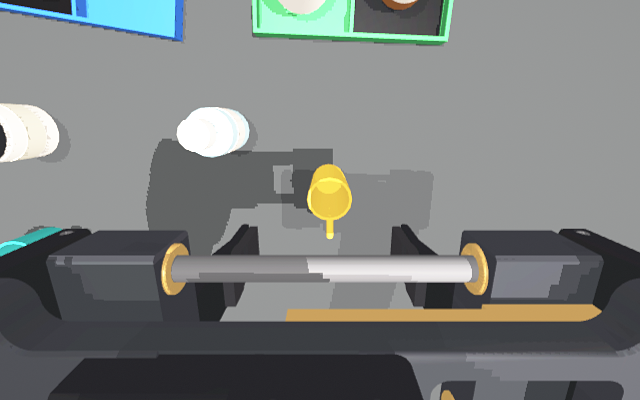

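The white jug stands in the plain bay with its handle at +y (sc10, rim (354,455)). The yellow jug's rim is at wrist (329,198) with its handle square to the jaws.

Run:
```python
from h import *
c=cam("wrist");s=cam("scene");d=cam("side");f=lambda a:np.round(np.asarray(a)*1000).astype(int)
print(f(env.get_obs()["tool_pos"]),"rim y",f(onz(c,(330,198),.09)),"yh",f(onz(c,(330,236),.086)))
a=(210+354/4-.5,120+454/4-.5);b=(240+550/4-.5,130+325/4-.5)
print("white S",f(onz(s,a,.054)),"D",f(onz(d,b,.054)),"handle S",f(onz(s,(210+443/4-.5,120+470/4-.5),.051)))
print("tri",f(tri(s,a,d,b)[0]))
# foot & rim in S,D for yellow from earlier: rim
a=(210+331/4-.5,120+163/4-.5);print("yellow S",f(onz(s,a,.09)))
```

```text
[ 433 -107  194] rim y [ 431 -112   90] yh [ 390 -112   86]
white S [641 -82  54] D [638 -85  54] handle S [649 -28  51]
tri [639 -82  52]
yellow S [ 433 -110   90]
```

```bash
python3 -m pendant '[-0.05,-0.1,-0.6,0,0,0,80, 0,0,-0.8,0,0,0,80, 0,0,-0.8,0,0,0,80, 0,0,-0.7,0,0,0,80, 0,0,-0.5,0,0,0,80, 0,0,-0.05,0,0,0,80, 0,0,0,0,0,0,60, 0,0,0,0,0,0,34, 0,0,0,0,0,0,34, 0,0,0,0,0,0,34]' 25 && python3 -m pendant '[0,0,0,0,0,0,34, 0,0,0,0,0,0,34, 0,0,0,0,0,0,34]'
```

```text
time_s: 35.35
tool_pos: [0.4317, -0.1108, 0.0562]
tool_rot: [-90.0, 0.0, -180.0]
force: [0.8, -0.6, -0.5]
grip_width: 0.0478
time_s: 35.72
tool_pos: [0.4316, -0.1108, 0.056]
tool_rot: [-90.0, 0.0, -180.0]
force: [0.1, -0.8, 1.9]
grip_width: 0.041
```

```bash
python3 -m pendant '[0,0,0.2,0,0,0,34, 0,0,0.7,0,0,0,34, 0,0,0.8,0,0,0,34, 0.3,0.05,0.8,0,0,0,34, 0.8,0.1,0,0,0,0,34, 0.9,0.15,0,0,0,0,34, 0.9,0.15,0,0,0,-0.1,34, 0.9,0.15,0,0,0,-0.1,34, 0.8,0.1,0,0,0,0,34, 0.4,0,0,0,0,0,34]' && python3 -m pendant '[0.2,0,0,0,0,0,34, 0,0,0,0,0,0,34]'
python3 - <<'E'
from h import *
c=cam("wrist","w11");s=cam("scene");d=cam("side");crop(s,(210,100,370,270),4,"sc11");crop(d,(280,80,440,270),4,"sd11")
o=env.get_obs();print(o["tool_pos"],o["tool_rot"])
E
```

```text
time_s: 36.98
tool_pos: [0.6327, -0.0818, 0.1555]
tool_rot: [-90.1, -0.0, 178.1]
force: [-0.3, 0.8, -1.3]
grip_width: 0.0408
time_s: 37.22
tool_pos: [0.6393, -0.0826, 0.1556]
tool_rot: [-90.0, -0.0, 178.0]
force: [0.1, 0.4, -0.6]
grip_width: 0.0412
[ 0.63877556 -0.08293876  0.15594702] [-8.99660461e+01 -2.72092314e-02  1.78016439e+02]
```

View pics/sc11.png

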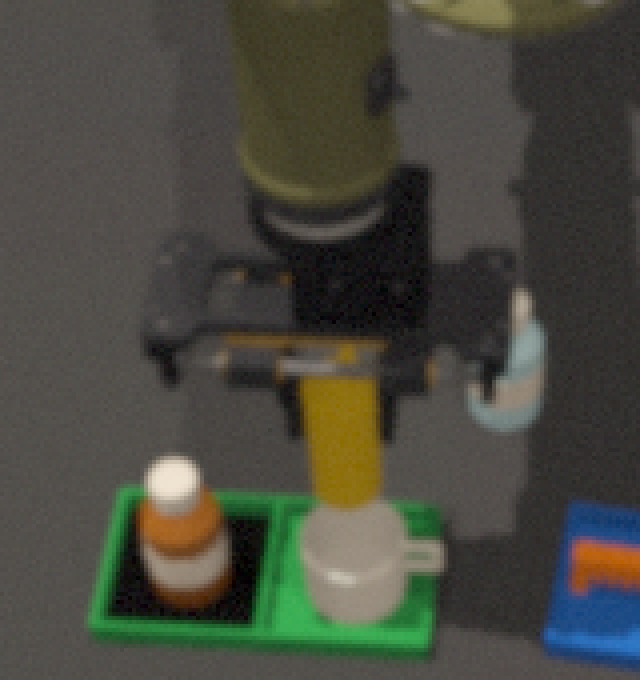

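View pics/sd11.png

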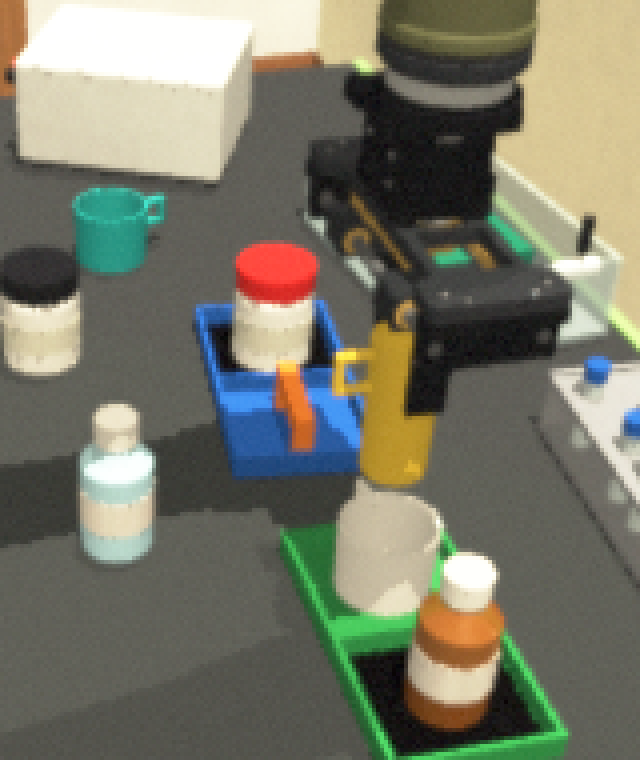

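View pics/w11.png

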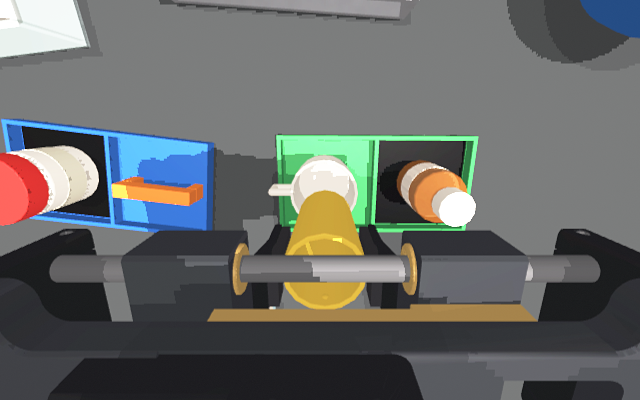

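The yellow jug hangs over the white one. I'll check the foot against the white rim per view.

Run:
```python
from h import *
s=cam("scene");d=cam("side");f=lambda a:np.round(np.asarray(a)*1000,1)
y=mask(s,(18,150,60),(30,255,255),(270,180,320,235));yd=mask(d,(18,150,60),(30,255,255),(365,150,395,206))
for n,m in(("S",y),("D",yd)):
    r=np.where(m.any(1))[0]; 
    for v in r[-12::3]:
        x=np.where(m[v])[0];print(n,v,x.min(),x.max())
    print(n,"bottom",r.max())
for n,c,foot,rim in(("S",s,(210+348/4-.5,100+492/4-.5),(210+355.5/4-.5,100+541/4-.5)),("D",d,(280+396/4-.5,80+468/4-.5),(280+389/4-.5,80+522/4-.5))):
    print(n,"foot",f(onz(c,foot,.1)),"rim",f(onz(c,rim,.054)),"expected foot px",proj(c,(.639,-.083,.1)),foot)
```

```text
S 215 288 304
S 218 288 304
S 221 289 304
S 224 290 302
S bottom 226
D 189 371 387
D 192 371 386
D 195 370 386
D 198 371 385
D bottom 200
S foot [643.8 -83.2 100. ] rim [645.9 -80.9  54. ] expected foot px [296.75293946 220.86215485] (296.5, 222.5)
D foot [635.8 -86.9 100. ] rim [638.8 -81.9  54. ] expected foot px [379.1132725  195.34614262] (378.5, 196.5)
```

```bash
python3 -m pendant '[0.06,0.06,-0.4,0,0,0,34, 0,0,-0.4,0,0,0,34, 0,0,-0.1,0,0,0,34, 0,0,0,0,0,0,34, 0,0,0,0,0,0,34]'
python3 - <<'E'
from h import *
s=cam("scene");d=cam("side");crop(s,(260,180,350,270),8,"sc12");crop(d,(330,140,430,240),7,"sd12")
E
```

```text
time_s: 38.1
tool_pos: [0.6422, -0.0802, 0.1202]
tool_rot: [-90.0, 0.0, 178.0]
force: [-0.0, 0.1, -0.9]
grip_width: 0.0411
```

View pics/sc12.png

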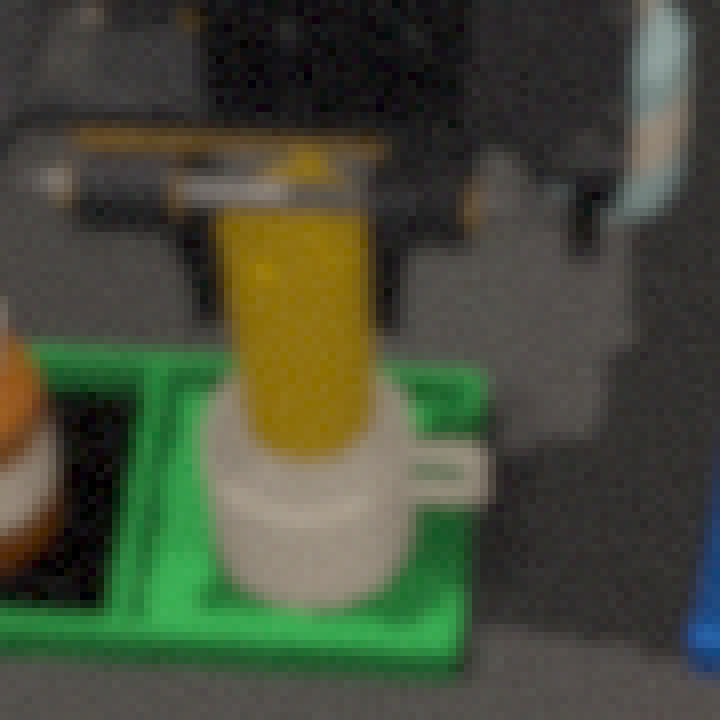

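View pics/sd12.png

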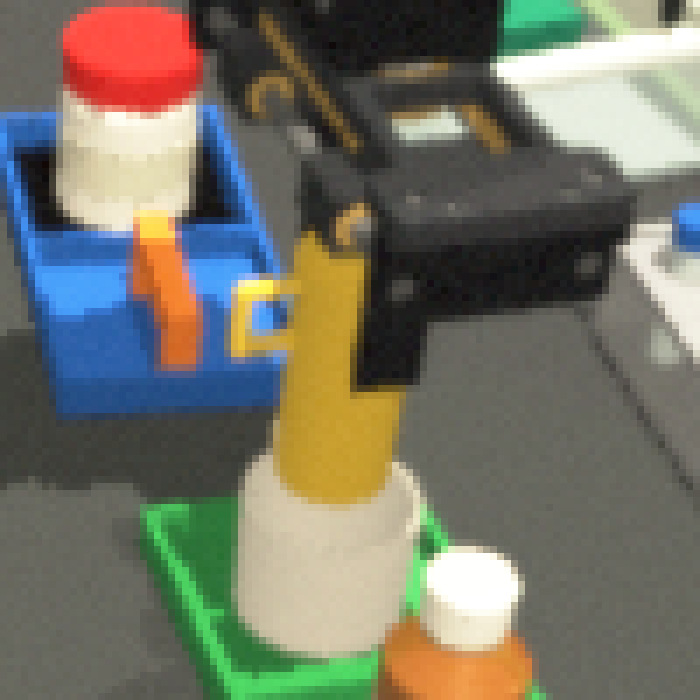

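The foot is centred laterally in both views: scene 311 against rim 311, side 334 against 333. Inserting.

```bash
python3 -m pendant '[0.04,0,-0.3,0,0,0,34, 0,0,-0.3,0,0,0,34, 0,0,-0.1,0,0,0,34, 0,0,0,0,0,0,34]'; python3 -m pendant '[0,0,-0.25,0,0,0,34, 0,0,-0.2,0,0,0,34, 0,0,0,0,0,0,34]'; python3 -m pendant '[0,0,-0.1,0,0,0,34, 0,0,0,0,0,0,34]'
```

```text
time_s: 38.7
tool_pos: [0.643, -0.0802, 0.0911]
tool_rot: [-90.0, -0.1, 178.0]
force: [-0.2, -0.6, -0.4]
grip_width: 0.0408
time_s: 39.08
tool_pos: [0.6427, -0.0803, 0.0727]
tool_rot: [-90.0, -0.1, 178.0]
force: [-0.0, 0.1, -1.3]
grip_width: 0.041
time_s: 39.33
tool_pos: [0.6433, -0.0803, 0.0696]
tool_rot: [-90.0, -0.0, 178.0]
force: [0.1, 0.6, -1.2]
grip_width: 0.0409
```

```bash
python3 -m pendant '[0,0,-0.08,0,0,0,34, 0,0,0,0,0,0,34]';python3 -m pendant '[0,0,-0.06,0,0,0,34, 0,0,0,0,0,0,34]'
python3 - <<'E'
from h import *
s=cam("scene");d=cam("side");crop(s,(260,180,350,270),8,"sc13");crop(d,(330,140,430,240),7,"sd13")
E
```

```text
time_s: 39.58
tool_pos: [0.6433, -0.0803, 0.0664]
tool_rot: [-90.0, -0.0, 178.0]
force: [0.5, 0.4, -0.2]
grip_width: 0.0406
time_s: 39.83
tool_pos: [0.6435, -0.0803, 0.0642]
tool_rot: [-90.0, 0.0, 178.0]
force: [0.0, 0.3, -0.1]
grip_width: 0.0409
```

View pics/sc13.png

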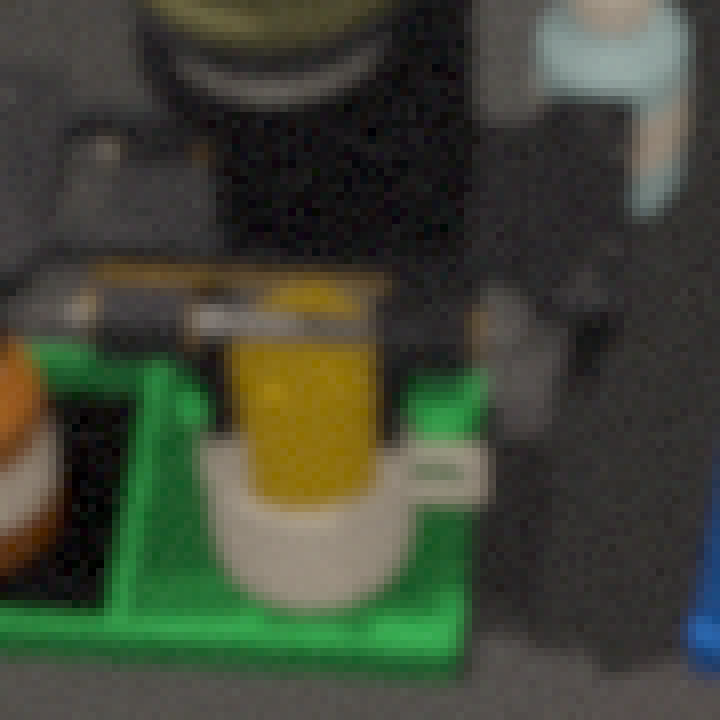

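View pics/sd13.png

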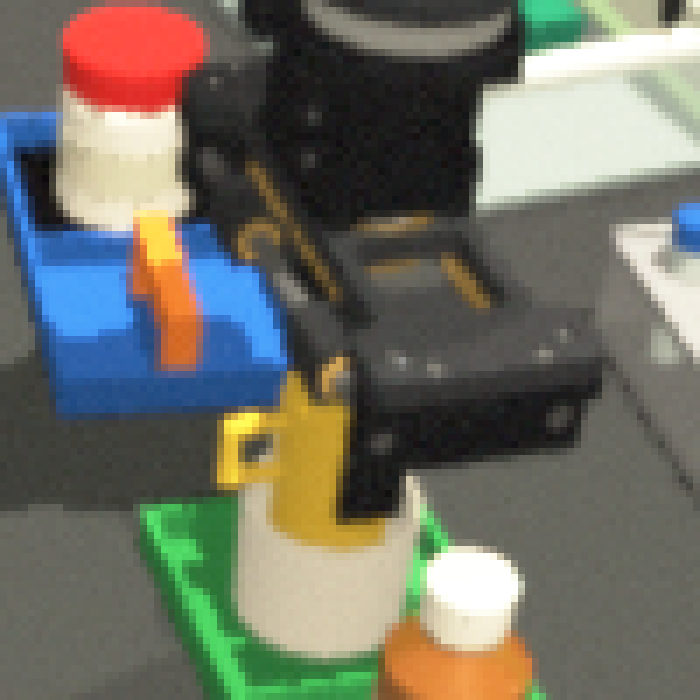

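The jug is inside and nearly seated. Down to contact.

```bash
python3 -m pendant '[0,0,-0.04,0,0,0,34, 0,0,0,0,0,0,34]';python3 -m pendant '[0,0,-0.03,0,0,0,34, 0,0,0,0,0,0,34]'
```

```text
time_s: 40.17
tool_pos: [0.6438, -0.0803, 0.0641]
tool_rot: [-90.0, 0.0, 178.0]
force: [-1.6, 0.9, 6.3]
grip_width: 0.0411
time_s: 40.42
tool_pos: [0.6441, -0.0803, 0.0641]
tool_rot: [-89.9, 0.1, 178.0]
force: [-4.2, -0.1, 12.7]
grip_width: 0.041
```

```bash
python3 -m pendant '[0,0,0.05,0,0,0,34, 0,0,0,0,0,0,48, 0,0,0,0,0,0,60, 0,0,0,0,0,0,64, 0,0,0,0,0,0,64, 0,0,0.4,0,0,0,64, 0,0,0.8,0,0,0,64, 0,0,0.9,0,0,0,64, 0,0,0.9,0,0,0,64, -0.5,0,0.6,0,0,0,64]' && python3 -m pendant '[-0.9,0,0,0,0,0,64, -0.9,0,0,0,0,0,64, -0.9,0,0,0,0,0,64, -0.9,0,0,0,0,0,64, 0,0,0,0,0,0,64, 0,0,0,0,0,0,64]'
python3 - <<'E'
from h import *
s=cam("scene","s14");d=cam("side");c=cam("wrist","w14");crop(s,(220,160,460,280),3,"sc14");crop(d,(215,80,435,290),3,"sd14")
E
```

```text
time_s: 41.68
tool_pos: [0.6249, -0.0798, 0.2106]
tool_rot: [-90.0, 0.2, 178.1]
force: [-0.6, -1.1, 0.5]
grip_width: 0.0641
time_s: 42.42
tool_pos: [0.4804, -0.0803, 0.2085]
tool_rot: [-89.9, 0.1, 178.0]
force: [-0.2, -0.8, -0.4]
grip_width: 0.0637
```

View pics/sc14.png

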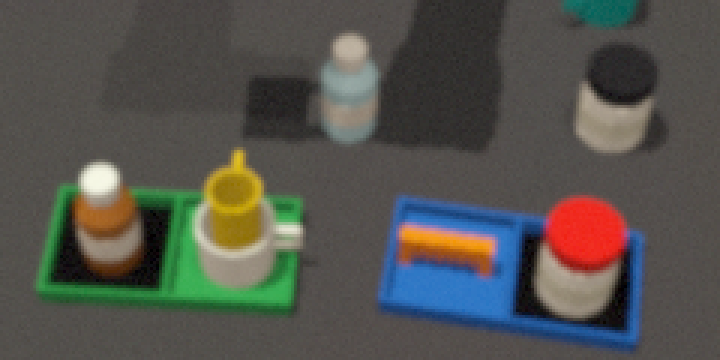

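View pics/sd14.png

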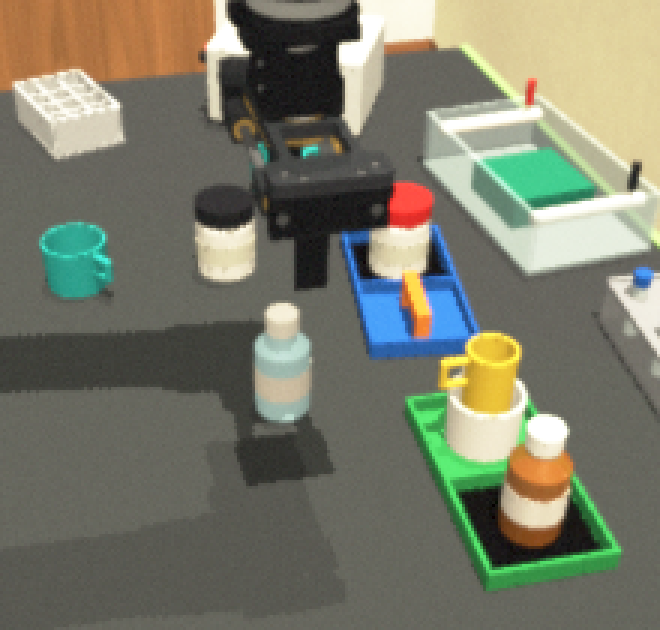

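View pics/w14.png

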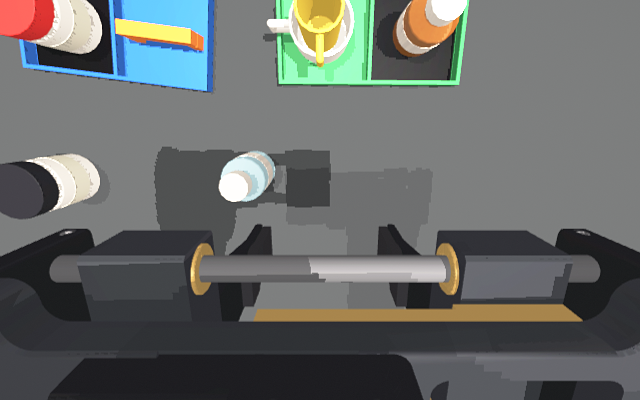

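Everything stands in place. One last numeric check: nested rim height and tilt, handle angles, and bystanders.

Run:
```python
from h import *
s=cam("scene");d=cam("side");f=lambda a:np.round(np.asarray(a)*1000).astype(int)
S=lambda x,y:(220+x/3-.5,160+y/3-.5);D=lambda x,y:(215+x/3-.5,80+y/3-.5)
for n,a,b in(("yellow rim",S(235,189),D(494,352)),("clear cap",S(350,46),D(283,317)),("black lid",S(621,74),D(224,204)),("amber cap",S(100,181),D(547,432)),("red lid",S(587,228),D(403,203))):
    t,g=tri(s,a,d,b);print(n,f(t),f(g))
c=onz(s,S(235,189),.098);h=onz(s,S(238,153),.094);w=onz(s,S(235,218),.054);wh=onz(s,S(302,235),.051)
ang=lambda v:np.degrees(np.arctan2(v[1],v[0]));print("yellow handle",ang(h-c),"white",ang(wh-np.array([.641,-.083,0.05])))
```

```text
yellow rim [640 -81  94] 1
clear cap [488   6  96] 2
black lid [487 240  71] 4
amber cap [ 638 -186   99] 1
red lid [658 193  78] 4
yellow handle -179.16813112107542 white 79.47301309636052
```

Run:
```python
from cell import env
print(env.get_obs()["time_s"]); env.sign_off()
```

```text
42.675
the job is handed in; nothing more can be done
```

I made up both kits in the order asked and handed the job in at 42.7 s; sign-off reports no verdict.

- **Casting kit (blue tray):** the red-lidded jar stands in the black-floored bay and the comb stands on its teeth in the plain bay.
- **Staining kit (green tray):** the amber bottle stands in the black-floored bay. The white jug is in the plain bay with the yellow jug seated upright inside it.
- **Last checks:** all three cameras showed everything upright in its bay and the gripper clear. The pale blue bottle and black-lidded jar measured within about 3 mm of where they started. I never went near the turquoise jugs.
- **What disagreed:**
  - **Handle angle:** the picture gives about 101° between the two handles (yellow about 180°, white about 80°). The angles I gripped and turned them through give about 90°.
  - **Heights:** the final two-view heights came out 2–9 mm below the true values. The worst was the black lid, whose pixels I picked by eye and which was never touched.

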